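# Lock the roller arm with its index pin

## Robot

A 6-joint arm with a two-finger parallel gripper is mounted at the origin on the work surface. World frame = base frame: x ahead of the robot, y to its left, z up, the work surface at z = 0. Lengths are in m, angles in degrees, forces in N, time in s.
With the tool pointing down it reaches from about 0.25 to 0.725 m from the base axis. Payload 9.7 kg.
Tool frame: the origin (TCP) lies on the centre line of the jaws, within the pads' length; the fingertips stand 19 mm ahead of it and the grasp point (between the pads) is the TCP; z points along the fingers, y is the direction in which the jaws open and shut (so a half turn about z gives the same grasp; the last joint's range is limited). The gripper opens to 85 mm and grips with 20 to 120 N. Pads are 22 mm wide; open, the fingers measure 114 mm over their backs; the gripper's body (76 mm by 85 mm) begins 54 mm behind the grasp point. The pads swing forward as they close: fully open they stand 13 mm farther back than shut.
Start: joints at [66.75, 4.979, 10.078, 95.1, 0, 90], TCP at [0.217, 0.505, 0.216] pointing down, gripper open.
Joint ranges: [-179.16, 179.16], [-48.56, 103.87], [-65.8, 70.77], [-126.05, 130.52], [-82.76, 87.17], [-180, 180]. Speed limits (degrees/s): [127.2, 127.2, 147.25, 180, 180, 180].

## Interface

Orientations are given as [roll, pitch, yaw] about the fixed x, y, z axes, in that order (R = Rz(yaw) Ry(pitch) Rx(roll)).
In Python, from workcell import bot gives the robot as it stands.
- The arm moves only by the tool servo_tool, never from a script. Its argument "motion" is a list that holds one entry, the list of rows, each a list of 6 numbers: the shift along the tool's x, y, z in mm, then the turn, a rotation vector about the tool's x, y, z in rad. A call has 1 to 5 rows; each row shifts and turns the commanded pose from where the row before left it, along the tool's axes as they then stand; what a row does not reach is not made up. A row lasts 1/10 s, in which the tool goes at most 50 mm and 8.59 degrees, less where a joint would pass 70% of its speed; a pose out of reach is approached as far as the arm can. A call is refused whole if a number of a shift passes 50 or a number of a turn 0.15, either way. A call with a gripper value outside its range is refused whole. "gripper" is the finger opening in mm, from 0 to 85.4, set as the call begins (left out, the last holds). The fingers move at their own pace and stop on an object; "newtons" is the grip in N (left out, the last holds). Time passes only in rows, so rows that do not move let the fingers close. It gives the time, the measured TCP pose, the force and the opening at its end, in the units of the state.
- bot.get_obs(): the state, without advancing time (a new reading comes with each control period).
- bot.camera(name): name is "side" or "top"; returns a dict with "color" (480x640x3 uint8, red, green, blue), "fx", "fy", "cx", "cy" (pixels), "k1" (the pictures are not rectified: a ray, as slopes to the right and down, at radius r is drawn at 1 + k1 r^2 times it, then the intrinsics apply), "R" (3x3) and "t" (3): a world point X has camera coordinates R X + t. Camera axes: x right, y down, z forward; pixel columns grow to the right and rows downward; lengths in m; the calibration is good to about 2 mm. A picture is of the moment at which its call begins. There is no depth.
- bot.job_done(): hands the job in, once; it reports no verdict.
Trained networks look in a picture, given as the dict that the camera call returned (one of the last four; its "shot" number tells which), for a name from the list of things; names that differ only in an ending like _2 or _b are one class to them, and where a whole thing is asked for, a point or a joint stands for the part that bears it (a point fixed in the world has none). Each returns a list of dicts, best first, with "confidence" (0 to 1); they miss things now and then, are a little off and sometimes report something else, mostly with a low value. They report only what shows in the picture. A call takes as long as a camera call. They do not tell look-alikes from the thing itself.
- bot.look_for(picture, label): "rect" ([left, top, width, height] in pixels, round what is visible of it).
The state is a dict: "time": time; "q": joint angles; "qd": joint speeds; "joint_efforts": joint torques, N m; "ee_pos": TCP position; "tcp_rot": TCP orientation; "wrist_force": force on the tool from outside, world axes, zero at the start; "torque": the same for the moment, N m; "opening": finger opening in m.
Only numpy, scipy, OpenCV 4.12 (cv2) and the standard library are available. Lean on these libraries where they do the work, as an engineer would, in place of code of your own. Each camera call takes 0.05 s, during which the arm holds its last target.

## Task

Swing the roller arm of the rim-straightening station in until it is fully home against its stop, then take the long slim pin out of the pin rack and push it down through the hole in the arm into the block below, until its collar sits flat on the arm, and let go. Leave the thick pin and the short pin hanging in the rack, and do not knock the other things on the bench out of place.

Things in the scene. Friction and masses are not known exactly. Their poses are not given: they have to be found in the camera images.
- station: Fixed dark steel station, base plate 170 (x) x 290 (y) x 12 mm, origin under its centre, z up. On it a pivot boss at y +70 and, at y -90, an index block 70 x 70 mm, top 70 mm high, with a steel stop on its +x side (88 mm high). The roller arm lies across them, from the pivot towards the block (-y) when home.
- roller_arm (a joint): Hinge of the roller arm, vertical axis through swing_pivot; 0 = home against the stop, its hole over the index hole; grows (to 1.1 rad) as the free end swings to the station's -x side, clockwise from above. Stays where left. Arm: dark steel bar 50-60 mm wide, 72 to 92 mm above the table, reaching 200 mm from the pivot; a grooved roller, 68 mm across, at its other end.
- swing_pivot (a point): Point on the pivot axis at the height of the arm's top face, 92 mm above the table.
- swing_grip (a point): Centre of the upright black grip on the arm, 75 mm from the pivot: a cylinder 22 mm across from 108 to 158 mm above the table (this point is 136 mm above it).
- swing_hole (a point): Centre of the mouth of the through hole in the arm, on its top face 92 mm above the table, 160 mm from the pivot. Hole 15 mm across, chamfered, 20 mm deep.
- index_hole (a point): Centre of the mouth of the blind hole in the index block's top, 70 mm above the table; 16 mm across, 56 mm deep. Covered by the arm when it is home. Its z is up.
- pin_rack: Fixed steel rack: a plate 50 (x) x 260 (y) x 12 mm, its top 100 mm above the table, on two end legs and an 80 mm wide foot; three 21 mm holes in a row along its y at -80, 0, +80 mm, in which pins hang by their collars. Origin under its centre. Which pin is in which hole varies.
- long_pin: Long slim pin: steel shank 12 mm across and 75 mm long with a tapered foot, a collar 34 mm across and 6 mm thick, and above it a black round grip 22 mm across whose top is 52 mm above the collar's underside. Origin on its axis at the collar's underside; z up towards the grip. Hangs upright in the rack; about 0.12 kg.
- long_pin_tip (a point): Foot of the long slim pin, on its axis 75 mm below its origin.
- thick_pin: Thick pin, not to be used: shank 18 mm across, 75 mm long; same collar; black grip 32 mm across, top 52 mm above the collar's underside. Origin at the collar's underside.
- short_pin: Short pin, not to be used: shank 12 mm across, only 28 mm long; same collar; black grip 22 mm across but low, top 34 mm above the collar's underside. Origin at the collar's underside.
- pulley: Bystander: loose grooved steel roller lying flat, 90 mm across, 44 mm high.
- spray_can: Bystander: standing can, 60 mm across, 170 mm high.
- hammer: Bystander: hammer lying on the table, handle along its x.
- wrench: Bystander: wrench lying on the table along its x.
- bearing_ring: Bystander: steel bearing ring, 42 mm across, 16 mm high, lying on the station's base plate behind the arm.
- spacer_ring: Bystander: aluminium ring, 64 mm across, 20 mm high, lying by the rack.
Mind the look-alikes: they are no part of the job. What is shaped like the long_pin but red is not meant.

How it is judged:
By the outcome, as a careful person would: the job done as asked, in the order asked, and still so for the second after the job is handed in, with the robot touching nothing.
It also fails if it takes over 64 s, if anything falls off the work surface, if the arm or the gripper's body presses on something with over 40 N, if the wrist force passes 120 N, or if a joint passes its speed limit or range.

## Working session

There is one attempt and no reset: what is moved stays moved. The work goes in short steps, Python scripts to look and compute and a tool call to move; the robot and the scene stay as the last step left them, time stands still between calls to the robot, and variables do not carry over. Pictures are saved under pics/ and viewed, and the job is handed in when it is done.

Besides the shell and the picture viewer there is one more tool, called after "Request:" as name([rows], argument=value, ...), one row to a line, values as JSON. servo_tool: Moves the arm, as the interface text tells. Its arguments: {"type":"object","properties":{"motion":{"type":"array","items":{"type":"array","items":{"type":"array","items":{"type":"number"}}}},"gripper":{"type":"number"},"newtons":{"type":"number"}},"required":["motion"]}

```bash
ls; mkdir -p pics
python3 - <<'E'
from workcell import bot
import cv2,pickle
print(bot.get_obs())
for n in ("side","top"):
    p=bot.camera(n)
    pickle.dump(p,open(f"{n}0.pkl","wb"))
    cv2.imwrite(f"pics/{n}0.png",p["color"][:,:,::-1])
    print(n,{k:v for k,v in p.items() if k!="color"})
    for l in ["station","roller_arm","swing_pivot","swing_grip","swing_hole","index_hole","pin_rack","long_pin","thick_pin","short_pin","spray_can"]:
        print(l,[([round(x) for x in d["rect"]],round(d["confidence"],2)) for d in bot.look_for(p,l)[:4]])
E
```

```text
pics
{'time': 0.0, 'q': array([6.67496226e+01, 5.01046035e+00, 1.00353488e+01, 9.50983471e+01,
       2.29186193e-04, 8.99988433e+01]), 'qd': array([-0.02751725,  0.03652451, -0.01503248, -0.04091329, -0.0084389 ,
       -0.0112785 ]), 'joint_efforts': array([-1.37311476e-03, -5.20390999e+01,  4.64795673e+01,  1.65329967e-02,
        6.44509214e-05,  6.40984268e-06]), 'ee_pos': array([0.21701871, 0.5051186 , 0.21579722]), 'tcp_rot': array([-1.79926541e+02, -2.30668978e-04,  1.56750779e+02]), 'wrist_force': array([ 0.21183376,  0.02072687, -0.40865534]), 'torque': array([ 0.0126909 , -0.00271039, -0.06504309]), 'opening': 0.08541687858990338}
side {'fx': 544.986931700339, 'fy': 544.986931700339, 'cx': 325.29205348309006, 'cy': 243.61604512009265, 'k1': -0.025087035289402405, 'R': array([[ 0.99514614, -0.09833064, -0.0039057 ],
       [-0.0596284 , -0.57094001, -0.81882352],
       [ 0.07828552,  0.81508195, -0.57403205]]), 't': array([-0.5932148 ,  0.15385208,  1.21795694]), 'shot': 1}
station [([267, 174, 94, 103], 0.8)]
roller_arm [([284, 177, 35, 70], 0.85)]
swing_pivot [([284, 177
[... 782 characters left out ...]
]), 't': array([0.0722015 , 0.60912078, 1.46412272]), 'shot': 2}
station [([213, 219, 119, 85], 0.89), ([312, 169, 33, 34], 0.18)]
roller_arm [([213, 248, 112, 36], 0.94)]
swing_pivot [([255, 232, 17, 16], 0.71), ([209, 247, 115, 42], 0.62), ([439, 279, 12, 11], 0.52)]
swing_grip [([210, 246, 117, 43], 0.76), ([468, 273, 14, 12], 0.54)]
swing_hole [([214, 248, 113, 40], 0.76), ([158, 251, 42, 24], 0.38)]
index_hole [([209, 220, 125, 84], 0.92)]
pin_rack [([420, 257, 106, 43], 0.86), ([256, 230, 14, 18], 0.56), ([501, 262, 17, 14], 0.39)]
long_pin [([438, 278, 13, 11], 0.57), ([449, 329, 16, 15], 0.44)]
thick_pin [([500, 264, 16, 13], 0.73)]
short_pin [([468, 273, 16, 12], 0.48)]
spray_can []
```

View pics/side0.png

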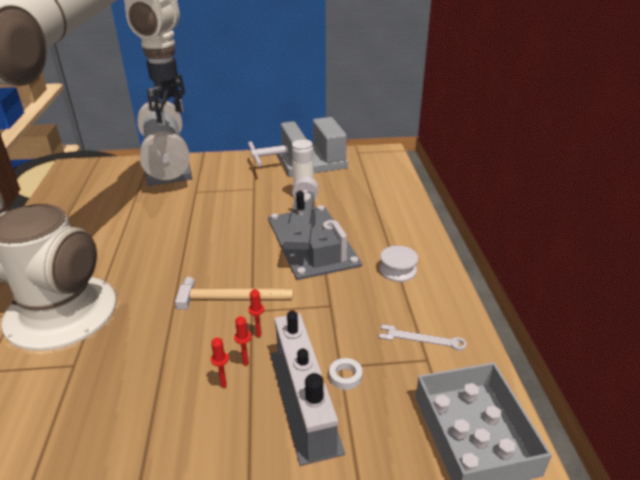

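View pics/top0.png

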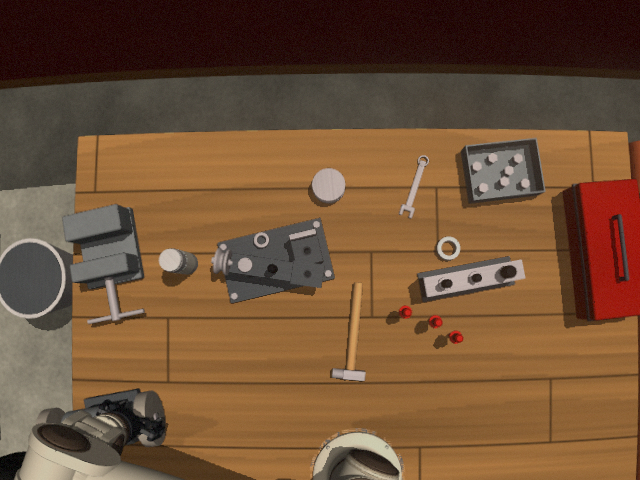

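Run:
```python
import cv2
a=cv2.imread("pics/side0.png");b=cv2.imread("pics/top0.png")
cv2.imwrite("pics/s_rack.png",cv2.resize(a[280:480,200:400],None,fx=3,fy=3,interpolation=cv2.INTER_CUBIC))
cv2.imwrite("pics/s_stat.png",cv2.resize(a[130:290,240:400],None,fx=3.7,fy=3.7,interpolation=cv2.INTER_CUBIC))
cv2.imwrite("pics/t_stat.png",cv2.resize(b[200:320,190:350],None,fx=5,fy=5,interpolation=cv2.INTER_CUBIC))
cv2.imwrite("pics/t_rack.png",cv2.resize(b[240:360,400:560],None,fx=5,fy=5,interpolation=cv2.INTER_CUBIC))
```

```text
(no output)
```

View pics/s_rack.png

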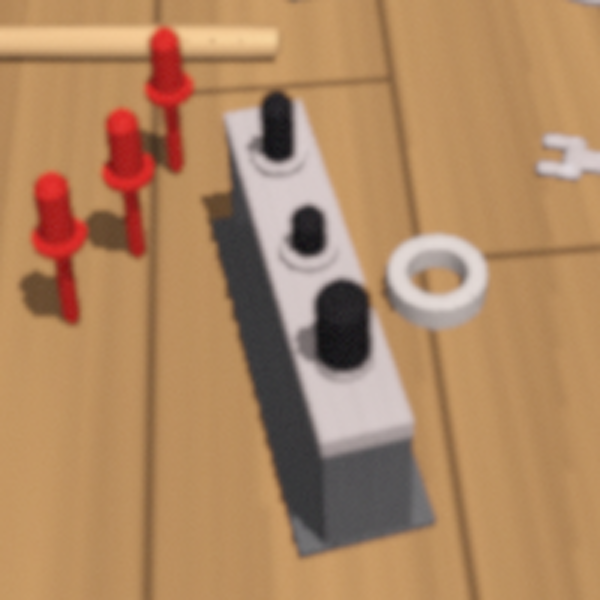

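View pics/s_stat.png

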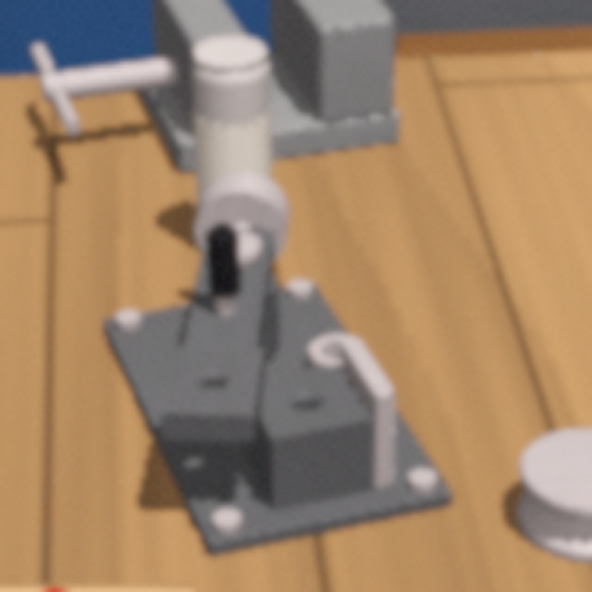

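View pics/t_stat.png

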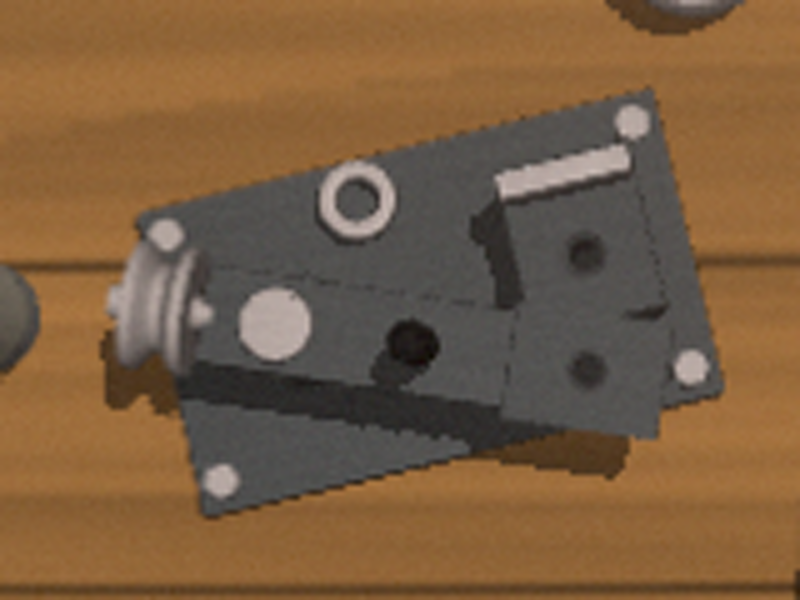

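View pics/t_rack.png

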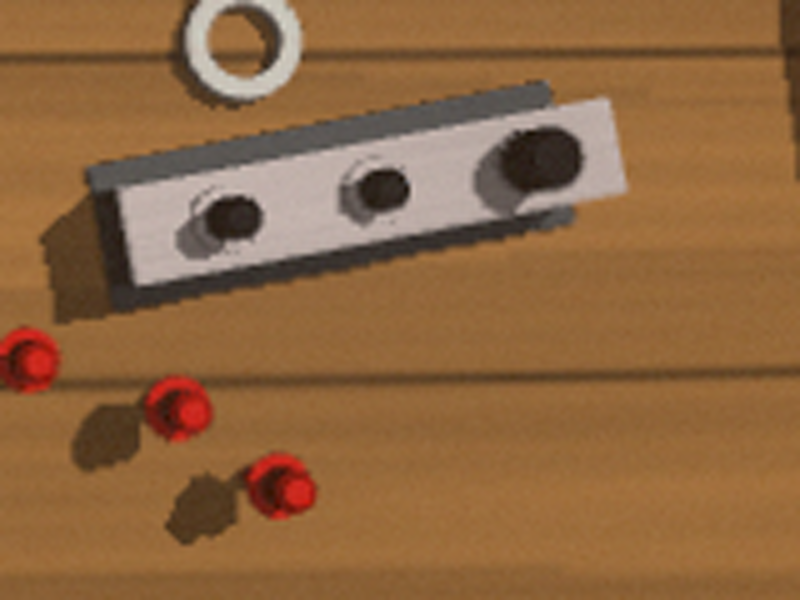

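The rack holds the black long pin at side (292,322) / top (446,283), the low short pin at side (303,357) / top (476,278), and the thick pin at side (314,388) / top (508,271). The three red look-alikes stand at side (219,362), (241,340) and (256,312), and at top (405,312), (436,322) and (456,337). I choose the pin at top (446,283): it is black, slim, tall and hanging in the rack, and the close crop confirms it. The arm is swung off home, with its hole at top (307.6,274) and the index hole at (307,250.6).

```bash
cat > h.py <<'E'
import numpy as np,pickle,cv2
from scipy.optimize import least_squares
def proj(p,X):
    c=np.atleast_2d(X)@p["R"].T+p["t"]; s=c[:,:2]/c[:,2:]; r2=(s**2).sum(1,keepdims=True)
    s=s*(1+p["k1"]*r2); return s*[p["fx"],p["fy"]]+[p["cx"],p["cy"]]
def at(p,uv,z):
    f=lambda x:(proj(p,[[x[0],x[1],z]])[0]-uv)
    return least_squares(f,[.45,0.]).x
def rt(o,yaw,P):
    c,s=np.cos(yaw),np.sin(yaw);P=np.atleast_2d(np.array(P,float))
    return np.c_[o[0]+c*P[:,0]-s*P[:,1],o[1]+s*P[:,0]+c*P[:,1],P[:,2]]
E
cat > m.py <<'E'
from h import *
T=pickle.load(open("top0.pkl","rb"));S=pickle.load(open("side0.pkl","rb"))
tc=lambda x,y:np.array([190+(x+.5)/5-.5,200+(y+.5)/5-.5])
sc=lambda x,y:np.array([240+(x+.5)/3.7-.5,130+(y+.5)/3.7-.5])
# station base corners at z .012
obs=[]
for (P,uv) in [((.085,-.145,.012),(650,90)),((-.085,-.145,.012),(722,393)),((-.085,.145,.012),(207,515)),((.085,.145,.012),(138,213)),((0,-.09,.07),(585,253))]:
    obs.append((T,P,tc(*uv)))
for (P,uv) in [((.085,-.145,.012),(450,498)),((-.085,-.145,.012),(212,551)),((-.085,.145,.012),(106,322)),((0,-.09,.07),(308,404))]:
    obs.append((S,P,sc(*uv)))
def res(x): return np.concatenate([proj(c,rt(x[:2],x[2],P))[0]-uv for c,P,uv in obs])
r=least_squares(res,[.45,.15,0.2],loss="soft_l1")
print("station",r.x[:2],np.degrees(r.x[2]));print(r.fun.reshape(-1,2).round(1).tolist() if len(r.fun)==2*len(obs) else r.fun)
o,y=r.x[:2],r.x[2]
piv=rt(o,y,[0,.07,.092])[0];print("piv",piv,"pivot img",proj(T,piv),tc(276,324), "index",rt(o,y,[0,-.09,.07]))
h=at(T,tc(588,370),.092);g=at(T,tc(412,340),.158);hs=at(S,sc(213,383),.092)
print("hole",h,hs,"grip",g)
for q in (h,hs,g):
    d=q-piv[:2];print(np.hypot(*d),"ang",np.degrees(np.arctan2(d[1],d[0])))
home=rt(o,y,[0,-1,0])[0][:2]-o;print("home ang",np.degrees(np.arctan2(home[1],home[0])))
print("grip home",rt(o,y,[0,-.005,.136]))
# rack
t2=lambda x,y:np.array([400+(x+.5)/5-.5,240+(y+.5)/5-.5]); s2=lambda x,y:np.array([200+(x+.5)/3-.5,280+(y+.5)/3-.5])
obs=[]
for P,uv in [((.025,.13,.1),(118,186)),((-.025,.13,.1),(136,286)),((.025,-.13,.1),(607,98)),((-.025,-.13,.1),(628,190))]: obs.append((T,P,t2(*uv)))
for P,uv in [((.025,.13,.1),(297,100)),((-.025,.13,.1),(226,116)),((.025,-.13,.1),(413,422)),((-.025,-.13,.1),(322,450))]: obs.append((S,P,s2(*uv)))
r=least_squares(res,[.45,-.2,0.2]);print("rack",r.x[:2],np.degrees(r.x[2]));print(r.fun.reshape(-1,2).round(1).tolist())
print("holes",rt(r.x[:2],r.x[2],[[0,k,.1] for k in(.08,0,-.08)]))
print("pin grip top",at(T,t2(234,216),.152),at(S,s2(277,99),.152),"thick",at(T,t2(542,158),.152),at(S,s2(343,298),.152),"short",at(T,t2(385,188),.134))
E
python3 m.py
```

```text
station [0.58352985 0.21380792] 12.891904707874334
[[0.8, -0.3], [0.9, 0.2], [-0.6, 0.4], [-0.3, -0.2], [-0.0, 0.6], [1.9, -0.2], [-0.3, -0.6], [-0.4, -0.2], [0.3, 0.1]]
piv [0.56791198 0.28204341 0.092     ] pivot img [[245.38844362 264.57591517]] [244.8 264.4] index [[0.60360997 0.12607658 0.07      ]]
hole [0.54375758 0.12349386] [0.54100341 0.12508012] grip [0.55670759 0.20571425]
0.1603789119624488 ang -98.66218210308222
0.1592530950921053 ang -99.72778523556218
0.07714712907506645 ang -98.35083693105835
home ang -77.10809529212567
grip home [[0.58464541 0.20893396 0.136     ]]
rack [ 0.5276714  -0.30201578] 9.864421215313815
[[-0.5, 1.1], [-0.4, 0.5], [-0.1, 0.2], [-0.5, 0.9], [1.3, 0.9], [-0.2, 0.3], [0.7, 1.1], [0.3, -1.0]]
holes [[ 0.51396601 -0.22319851  0.1       ]
 [ 0.5276714  -0.30201578  0.1       ]
 [ 0.54137679 -0.38083305  0.1       ]]
pin grip top [ 0.51618986 -0.21968472] [ 0.51396706 -0.22200476] thick [ 0.54283681 -0.37447231] [ 0.54107751 -0.38092732] short [ 0.52946349 -0.29955111]
```

```bash
cat > go.py <<'E'
import sys,numpy as np
from workcell import bot
from scipy.spatial.transform import Rotation as Ro
# target x y z yaw n  -> rows
x,y,z,yaw,n=map(float,sys.argv[1:6]);n=int(n)
o=bot.get_obs();p=np.array(o["ee_pos"]);r=o["tcp_rot"]
R0=Ro.from_euler("xyz",r,degrees=True);R1=Ro.from_euler("xyz",[180,0,yaw],degrees=True)
rv=(R0.inv()*R1).as_rotvec()/n; d=(np.array([x,y,z])-p)/n*1000;R=R0
print("at",p.round(4),r.round(2),"rv",rv.round(4),"F",o["wrist_force"].round(1),"t",o["time"])
for i in range(n):
    print([round(float(v),1) for v in R.inv().apply(d)],round(float(rv[2]),4)); R=R*Ro.from_rotvec(rv)
E
python3 go.py .5567 .2075 .25 81.4 10; python3 -c "
from m import *;print('can',at(S,(303,148),.17))"|tail -1
```

```text
at [0.2171 0.5053 0.2165] [180.    -0.   156.75] rv [ 0.     -0.      0.1315] F [ 0.1  1.2 -0.2] t 1.2
[-43.0, -14.0, -3.4] 0.1315
[-44.4, -8.2, -3.4] 0.1315
[-45.1, -2.3, -3.4] 0.1315
[-45.0, 3.6, -3.4] 0.1315
[-44.2, 9.5, -3.4] 0.1315
[-42.5, 15.2, -3.4] 0.1315
[-40.2, 20.7, -3.4] 0.1315
[-37.1, 25.7, -3.3] 0.1315
[-33.4, 30.4, -3.3] 0.1315
[-29.1, 34.5, -3.3] 0.1315
can [0.57704235 0.43219516]
```

Request:
servo_tool([
  [[-43, -14, -3.4, 0, 0, 0.1315], [-44.4, -8.2, -3.4, 0, 0, 0.1315], [-45.1, -2.3, -3.4, 0, 0, 0.1315], [-45, 3.6, -3.4, 0, 0, 0.1315], [-44.2, 9.5, -3.4, 0, 0, 0.1315]],
], gripper=60, newtons=25)

```text
time: 1.7
ee_pos: [0.388, 0.355, 0.2338]
tcp_rot: [180.0, -0.0, 118.8]
wrist_force: [1.2, 0.2, -0.1]
opening: 0.0601
```

Request:
servo_tool([
  [[-42.5, 15.2, -3.4, 0, 0, 0.1315], [-40.2, 20.7, -3.4, 0, 0, 0.1315], [-37.1, 25.7, -3.3, 0, 0, 0.1315], [-33.4, 30.4, -3.3, 0, 0, 0.1315], [-29.1, 34.5, -3.3, 0, 0, 0.1315]],
])

```text
time: 2.2
ee_pos: [0.5579, 0.2061, 0.2504]
tcp_rot: [180.0, -0.0, 81.1]
wrist_force: [0.9, 0.1, -0.0]
opening: 0.0601
```

Request:
servo_tool([
  [[0, 0, 0, 0, 0, 0], [0, 0, 0, 0, 0, 0]],
])

```text
time: 2.4
ee_pos: [0.5572, 0.2068, 0.2497]
tcp_rot: [-180.0, 0.0, 81.3]
wrist_force: [-0.6, 0.8, 0.4]
opening: 0.0602
```

```bash
python3 go.py .5567 .2075 .175 81.4 3
```

```text
at [0.5572 0.2068 0.2497] [-1.7995e+02  1.0000e-02  8.1340e+01] rv [-0.0003  0.0001 -0.0004] F [-0.6  0.8  0.4] t 2.4
[0.2, -0.2, 24.9] -0.0004
[0.2, -0.2, 24.9] -0.0004
[0.2, -0.2, 24.9] -0.0004
```

Request:
servo_tool([
  [[0.2, 0, 25, 0, 0, 0], [0, 0, 25, 0, 0, 0], [0, 0, 25, 0, 0, 0]],
])

```text
time: 2.7
ee_pos: [0.5558, 0.2089, 0.1746]
tcp_rot: [180.0, -0.0, 81.6]
wrist_force: [0.4, -0.0, -0.3]
opening: 0.0601
```

Request:
servo_tool([
  [[0, 0, 15, 0, 0, 0], [0, 0, 12, 0, 0, 0], [0, 0, 12, 0, 0, 0], [0, 0, 0, 0, 0, 0]],
])

```text
time: 3.1
ee_pos: [0.5558, 0.2081, 0.1349]
tcp_rot: [-179.9, 0.0, 81.5]
wrist_force: [0.0, -0.8, -0.5]
opening: 0.0595
```

Request:
servo_tool([
  [[0, 0, 0, 0, 0, 0], [0, 0, 0, 0, 0, 0], [0, 0, 0, 0, 0, 0], [0, 0, 0, 0, 0, 0], [0, 0, 0, 0, 0, 0]],
], gripper=15, newtons=25)

```text
time: 3.6
ee_pos: [0.5569, 0.2079, 0.1371]
tcp_rot: [180.0, -0.0, 81.4]
wrist_force: [-2.6, -0.1, 6.0]
opening: 0.0177
```

Run:
```python
from workcell import bot
import cv2
p=bot.camera("side");cv2.imwrite("pics/g1.png",cv2.resize(p["color"][100:290,220:420,::-1],None,fx=3,fy=3))
o=bot.get_obs();print(o["ee_pos"],o["wrist_force"],o["opening"])
```

```text
[0.55694572 0.20788409 0.13714064] [-3.378746   -0.79477454  5.75599303] 0.017404504767280247
```

View pics/g1.png

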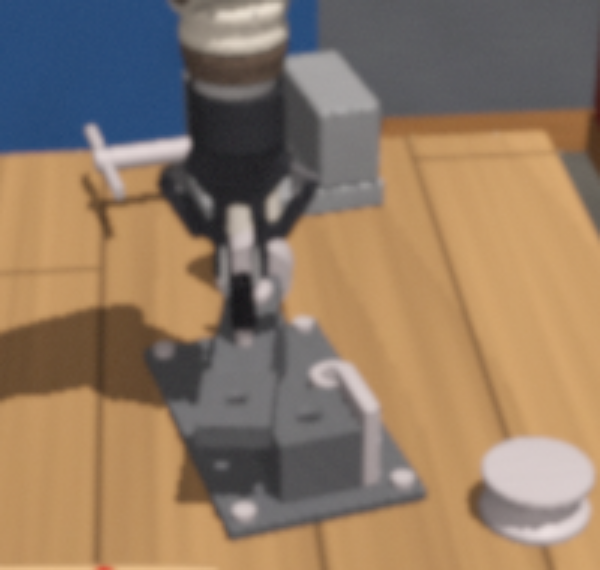

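```bash
python3 - <<'E' | tail -8
from m import *
from workcell import bot
print("side grip top",at(S,sc(222,232),.158),"bot",at(S,sc(226,296),.108), "stem?",at(S,sc(226,306),.1))
for p in ([.5569,.2079,.158],[.5569,.2079,.108]): print(proj(S,p), (proj(S,p)-[220,100])*3)
p=bot.camera("top");cv2.imwrite("pics/g2.png",cv2.resize(p["color"][180:330,190:390,::-1],None,fx=4,fy=4))
o=bot.get_obs();print(o["ee_pos"],o["wrist_force"],o["opening"])
E
```

```text
holes [[ 0.51396601 -0.22319851  0.1       ]
 [ 0.5276714  -0.30201578  0.1       ]
 [ 0.54137679 -0.38083305  0.1       ]]
pin grip top [ 0.51618986 -0.21968472] [ 0.51396706 -0.22200476] thick [ 0.54283681 -0.37447231] [ 0.54107751 -0.38092732] short [ 0.52946349 -0.29955111]
side grip top [0.55372212 0.20564308] bot [0.55491713 0.20596844] stem? [0.55468457 0.20605274]
[[300.87041882 191.81687017]] [[242.61125645 275.4506105 ]]
[[301.45706494 209.19204297]] [[244.37119482 327.57612891]]
[0.55692819 0.20787341 0.13713242] [-2.44979189 -1.40968644  6.50418022] 0.017686461667755303
```

View pics/g2.png

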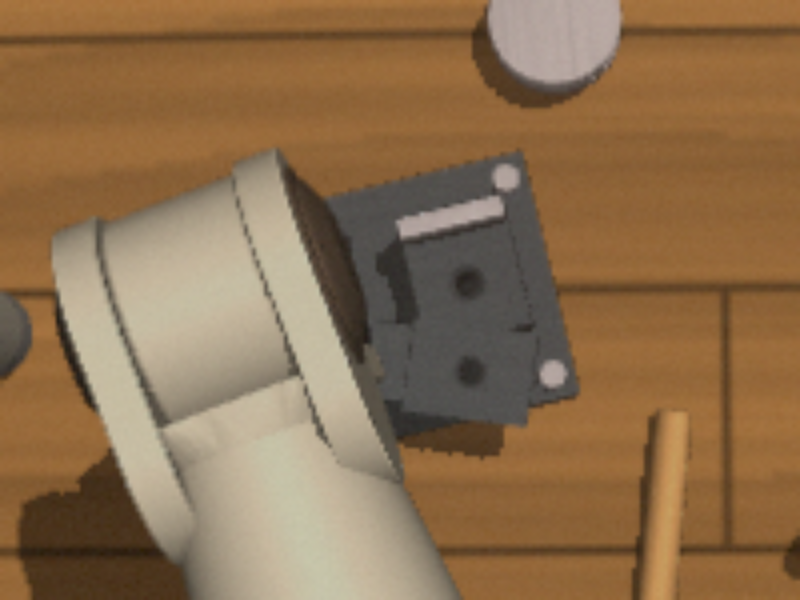

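Request:
servo_tool([
  [[0.1, 3, 0, 0, 0, -0.04], [0.1, 3, 0, 0, 0, -0.04], [0.1, 3, 0, 0, 0, -0.04], [0.1, 3, 0, 0, 0, -0.04]],
])

```text
time: 4.1
ee_pos: [0.5688, 0.2071, 0.1371]
tcp_rot: [180.0, -0.0, 90.7]
wrist_force: [-3.2, 1.0, 6.8]
opening: 0.0176
```

Request:
servo_tool([
  [[0, 0, 0, 0, 0, 0]],
])

```text
time: 4.2
ee_pos: [0.5692, 0.2072, 0.1371]
tcp_rot: [179.9, -0.0, 90.6]
wrist_force: [-1.5, -0.3, 4.8]
opening: 0.0176
```

Request:
servo_tool([
  [[0.1, 3, 0, 0, 0, -0.04], [0.1, 3, 0, 0, 0, -0.04], [0.1, 3, 0, 0, 0, -0.04], [0, 1.5, 0, 0, 0, -0.02], [0, 0, 0, 0, 0, 0]],
])

```text
time: 4.7
ee_pos: [0.5796, 0.2081, 0.1371]
tcp_rot: [179.9, -0.0, 98.6]
wrist_force: [-2.1, -0.9, 6.0]
opening: 0.0179
```

Run:
```python
from workcell import bot
import cv2
p=bot.camera("top");cv2.imwrite("pics/g3.png",cv2.resize(p["color"][180:330,190:390,::-1],None,fx=4,fy=4))
```

```text
(no output)
```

View pics/g3.png

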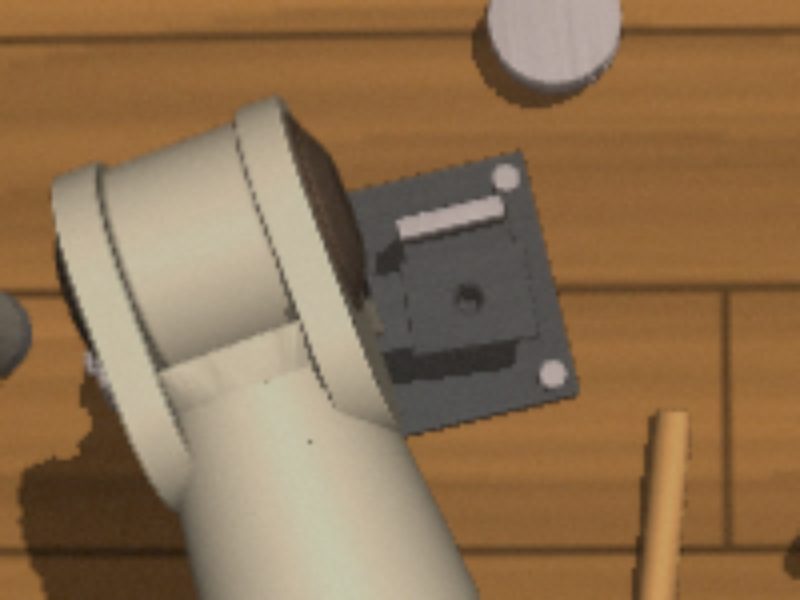

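The arm is swinging with the grip; its hole now shows at crop (468,297), close to home. I'll continue in small steps, watching the force.

Request:
servo_tool([
  [[0, 1.5, 0, 0, 0, -0.02], [0, 1.5, 0, 0, 0, -0.02], [0, 0.8, 0, 0, 0, -0.01], [0, 0, 0, 0, 0, 0]],
])

```text
time: 5.15
ee_pos: [0.5832, 0.2087, 0.1371]
tcp_rot: [179.9, -0.0, 101.5]
wrist_force: [-2.2, 0.7, 5.8]
opening: 0.0174
```

Request:
servo_tool([
  [[0, 0.8, 0, 0, 0, -0.01], [0, 0, 0, 0, 0, 0]],
])

```text
time: 5.35
ee_pos: [0.5839, 0.2089, 0.1372]
tcp_rot: [179.9, -0.0, 102.0]
wrist_force: [-2.5, -0.6, 5.5]
opening: 0.0176
```

Request:
servo_tool([
  [[0, 0.8, 0, 0, 0, -0.01], [0, 0, 0, 0, 0, 0]],
])

```text
time: 5.55
ee_pos: [0.5847, 0.209, 0.1372]
tcp_rot: [179.9, -0.0, 102.6]
wrist_force: [-2.4, -0.7, 5.3]
opening: 0.0176
```

Request:
servo_tool([
  [[0, 0.8, 0, 0, 0, -0.01], [0, 0, 0, 0, 0, 0]],
])

```text
time: 5.75
ee_pos: [0.5852, 0.2092, 0.1372]
tcp_rot: [180.0, -0.0, 103.2]
wrist_force: [-4.5, -0.2, 6.0]
opening: 0.0176
```

Request:
servo_tool([
  [[0, 0.8, 0, 0, 0, -0.01], [0, 0, 0, 0, 0, 0]],
])

```text
time: 5.95
ee_pos: [0.5853, 0.2092, 0.1371]
tcp_rot: [-180.0, -0.0, 103.8]
wrist_force: [-8.3, -1.1, 7.9]
opening: 0.0181
```

Request:
servo_tool([
  [[0, 0.8, 0, 0, 0, -0.01], [0, 0, 0, 0, 0, 0]],
])

```text
time: 6.15
ee_pos: [0.5854, 0.2092, 0.1371]
tcp_rot: [-179.9, -0.0, 104.3]
wrist_force: [-12.1, -1.7, 8.9]
opening: 0.0179
```

Request:
servo_tool([
  [[0, 1, 0, 0, 0, 0], [0, 1, 0, 0, 0, 0], [0, 0, 0, 0, 0, 0]],
])

```text
time: 6.45
ee_pos: [0.5855, 0.2093, 0.137]
tcp_rot: [-179.7, -0.0, 104.3]
wrist_force: [-20.4, -5.7, 12.5]
opening: 0.0176
```

Request:
servo_tool([
  [[0, -1, 0, 0, 0, 0], [0, -1, 0, 0, 0, 0], [0, -1, 0, 0, 0, 0], [0, -0.5, 0, 0, 0, 0], [0, 0, 0, 0, 0, 0]],
])

```text
time: 6.95
ee_pos: [0.5852, 0.2092, 0.1372]
tcp_rot: [180.0, -0.0, 104.3]
wrist_force: [-3.3, 0.1, 6.9]
opening: 0.0177
```

Now I'll open the fingers a little, then fully, and rise straight up.

Request:
servo_tool([
  [[0, 0, 0, 0, 0, 0], [0, 0, 0, 0, 0, 0], [0, 0, 0, 0, 0, 0], [0, 0, 0, 0, 0, 0]],
], gripper=55)

```text
time: 7.35
ee_pos: [0.5854, 0.2091, 0.136]
tcp_rot: [-180.0, 0.0, 104.3]
wrist_force: [-0.1, 0.8, -0.2]
opening: 0.0547
```

Request:
servo_tool([
  [[0, 0, -15, 0, 0, 0], [0, 0, -25, 0, 0, 0], [0, 0, -30, 0, 0, 0], [0, 0, -30, 0, 0, 0], [0, 0, 0, 0, 0, 0]],
])

```text
time: 7.85
ee_pos: [0.5864, 0.2095, 0.2407]
tcp_rot: [179.6, -0.0, 104.3]
wrist_force: [-0.9, 0.1, 0.1]
opening: 0.0551
```

```bash
python3 go.py .516 -.222 .235 -80.1 10; python3 go.py .516 -.222 .235 99.9 10
```

```text
at [0.5864 0.2095 0.2407] [ 1.7965e+02 -3.0000e-02  1.0432e+02] rv [ 1.000e-04  9.000e-04 -3.064e-01] F [-0.9  0.1  0.1] t 7.85
[-40.1, -17.5, 0.4] -0.3064
[-32.9, -28.8, 0.4] -0.3064
[-22.7, -37.4, 0.4] -0.3064
[-10.4, -42.5, 0.4] -0.3064
[2.9, -43.6, 0.4] -0.3064
[15.9, -40.7, 0.4] -0.3064
[27.5, -34.0, 0.4] -0.3064
[36.5, -24.1, 0.4] -0.3064
[42.0, -12.0, 0.5] -0.3064
[43.7, 1.2, 0.5] -0.3064
at [0.5864 0.2095 0.2407] [ 1.7965e+02 -3.0000e-02  1.0432e+02] rv [ 0.0006 -0.0001  0.0077] F [-0.9  0.1  0.1] t 7.85
[-40.1, -17.5, 0.4] 0.0077
[-40.2, -17.2, 0.5] 0.0077
[-40.3, -16.9, 0.5] 0.0077
[-40.5, -16.6, 0.5] 0.0077
[-40.6, -16.3, 0.5] 0.0077
[-40.7, -15.9, 0.5] 0.0077
[-40.8, -15.6, 0.5] 0.0077
[-41.0, -15.3, 0.5] 0.0077
[-41.1, -15.0, 0.5] 0.0077
[-41.2, -14.7, 0.6] 0.0077
```

Request:
servo_tool([
  [[-40, -17.4, 0.5, 0, 0, 0.008], [-40, -17.1, 0.5, 0, 0, 0.008], [-40.3, -16.9, 0.5, 0, 0, 0.008], [-40.5, -16.6, 0.5, 0, 0, 0.008], [-40.6, -16.3, 0.5, 0, 0, 0.008]],
])

```text
time: 8.35
ee_pos: [0.5494, -0.0079, 0.233]
tcp_rot: [-180.0, -0.0, 102.0]
wrist_force: [0.3, -1.0, 0.3]
opening: 0.0549
```

Request:
servo_tool([
  [[-40.7, -15.9, 0.5, 0, 0, 0.008], [-40.8, -15.6, 0.5, 0, 0, 0.008], [-41, -15.3, 0.5, 0, 0, 0.008], [-41, -15, 0.5, 0, 0, 0.008], [-41.2, -14.7, 0.5, 0, 0, 0.008]],
])

```text
time: 8.85
ee_pos: [0.5137, -0.2237, 0.2306]
tcp_rot: [-180.0, -0.0, 99.7]
wrist_force: [0.1, 0.2, 0.1]
opening: 0.0551
```

Request:
servo_tool([
  [[0, 0, 0, 0, 0, 0], [0, 0, 0, 0, 0, 0]],
])

```text
time: 9.05
ee_pos: [0.514, -0.2228, 0.2304]
tcp_rot: [-180.0, -0.0, 99.6]
wrist_force: [0.6, 0.6, -0.6]
opening: 0.0549
```

```bash
python3 go.py .515 -.222 .16 99.9 3
python3 - <<'E'
from workcell import bot
import cv2,pickle
for n in("top","side"):
    p=bot.camera(n);pickle.dump(p,open(n+"1.pkl","wb"));cv2.imwrite(f"pics/{n}1.png",p["color"][:,:,::-1])
    c=p["color"][:,:,::-1]
    c=c[200:320,190:350] if n=="top" else c[130:290,240:400]
    cv2.imwrite(f"pics/{n}1s.png",cv2.resize(c,None,fx=5 if n=="top" else 3.7,fy=5 if n=="top" else 3.7,interpolation=cv2.INTER_CUBIC))
E
```

```text
at [ 0.514  -0.2228  0.2304] [-1.7995e+02 -4.0000e-02  9.9620e+01] rv [-0.0003 -0.0002 -0.0017] F [ 0.6  0.6 -0.6] t 9.05
[0.2, 0.4, 23.5] -0.0017
[0.2, 0.4, 23.5] -0.0017
[0.2, 0.4, 23.5] -0.0017
```

View pics/top1s.png

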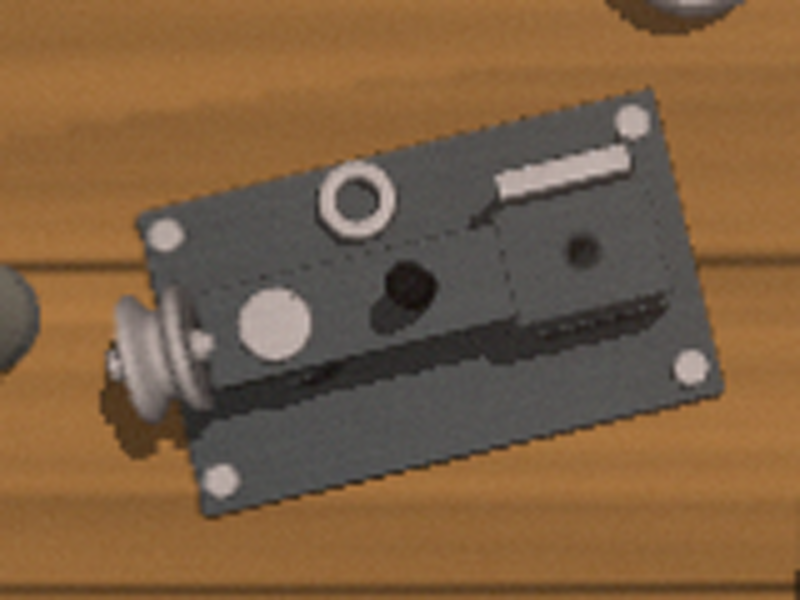

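View pics/side1s.png

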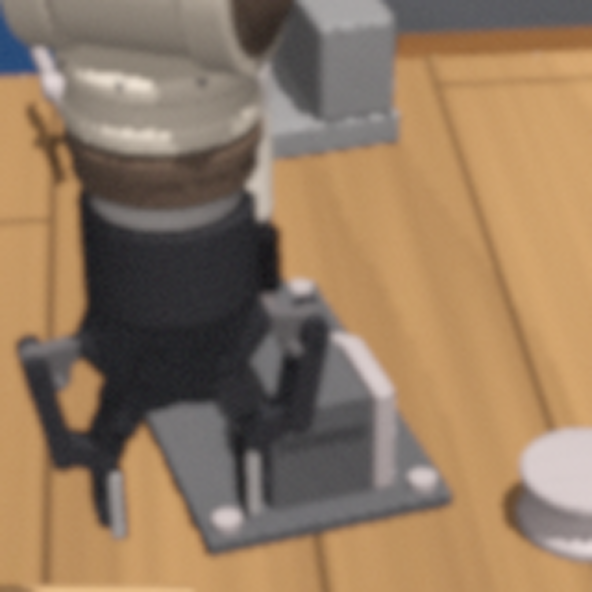

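View pics/side1.png

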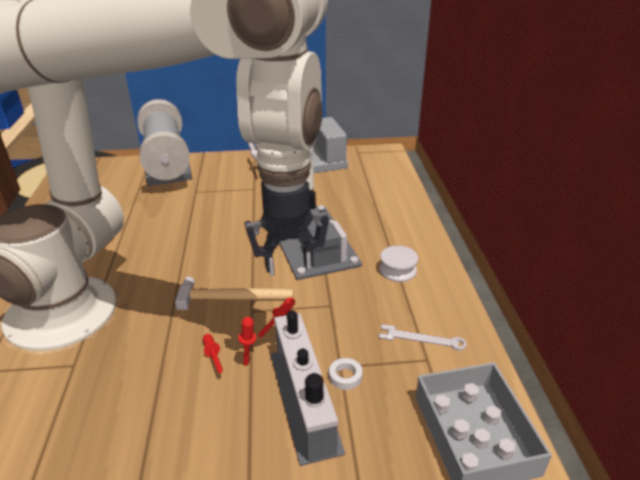

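View pics/top1.png

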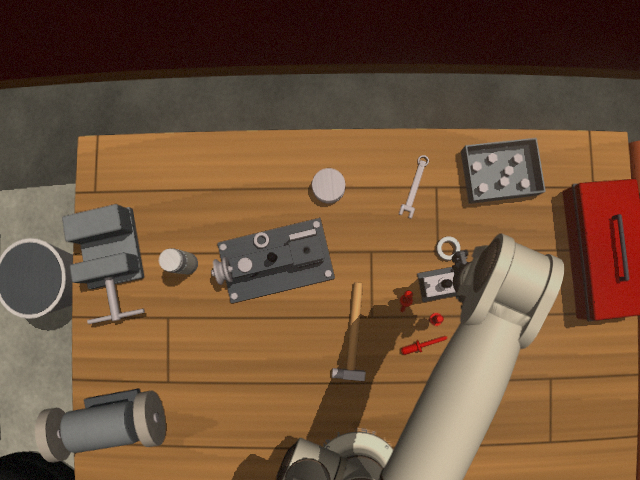

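Run:
```python
import cv2
a=cv2.imread("pics/side1.png")
cv2.imwrite("pics/s1r.png",cv2.resize(a[270:420,180:380],None,fx=4,fy=4,interpolation=cv2.INTER_CUBIC))
```

```text
(no output)
```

View pics/s1r.png

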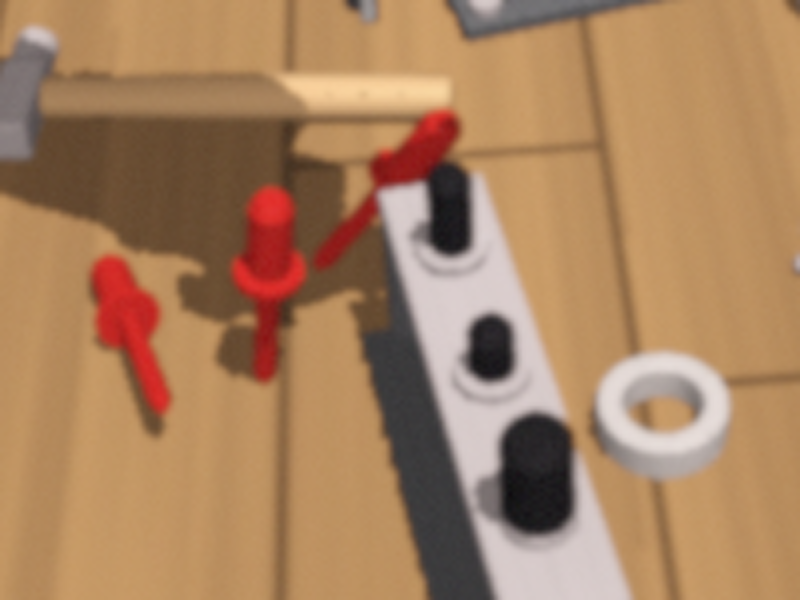

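The red pins stood loose on their feet and are toppling by themselves; my path never went below z 0.23 there. The long pin is still upright at side (292,322), and the arm lies parallel to its stop with its hole at crop (583,251). Next I descend onto the long pin.

Request:
servo_tool([
  [[0, 0.5, 25, 0, 0, 0], [0, 0.5, 25, 0, 0, 0], [0, 0, 20, 0, 0, 0], [0, 0, 14, 0, 0, 0], [0, 0, 12, 0, 0, 0]],
], newtons=20)

```text
time: 9.65
ee_pos: [0.5156, -0.2207, 0.1344]
tcp_rot: [-180.0, -0.0, 99.8]
wrist_force: [0.1, -0.5, -0.1]
opening: 0.0544
```

Request:
servo_tool([
  [[0, 0, 0, 0, 0, 0], [0, 0, 0, 0, 0, 0], [0, 0, 0, 0, 0, 0], [0, 0, 0, 0, 0, 0], [0, 0, 0, 0, 0, 0]],
], gripper=15)

```text
time: 10.15
ee_pos: [0.5156, -0.222, 0.136]
tcp_rot: [180.0, 0.0, 99.7]
wrist_force: [-2.1, -0.4, 2.0]
opening: 0.015
```

Request:
servo_tool([
  [[0, 0, 0, 0, 0, 0], [0, 0, 0, 0, 0, 0], [0, 0, 0, 0, 0, 0]],
], gripper=40)

```text
time: 10.45
ee_pos: [0.5155, -0.2218, 0.1351]
tcp_rot: [-180.0, -0.0, 99.7]
wrist_force: [-0.2, -0.4, 0.5]
opening: 0.0397
```

Run:
```python
from workcell import bot
import cv2
p=bot.camera("side")
cv2.imwrite("pics/s2r.png",cv2.resize(p["color"][250:400,200:400,::-1],None,fx=4,fy=4,interpolation=cv2.INTER_CUBIC))
```

```text
(no output)
```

View pics/s2r.png

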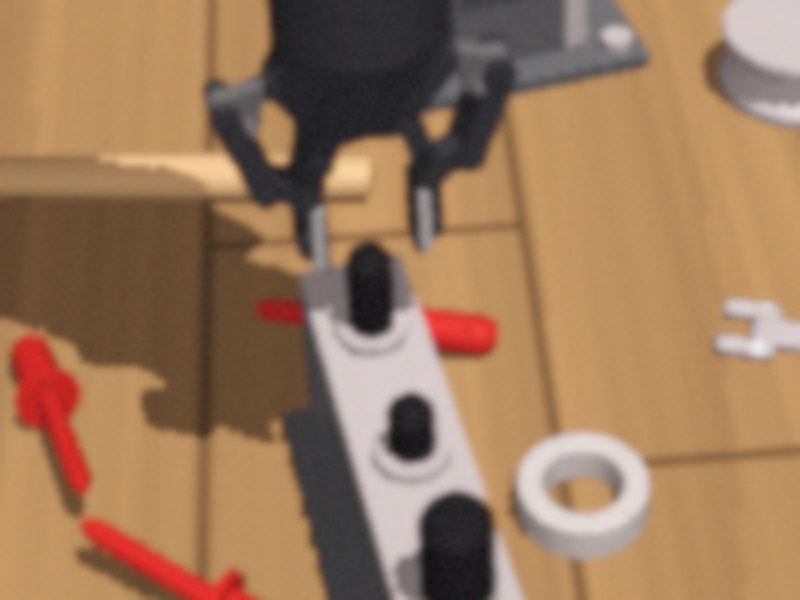

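Run:
```python
from h import *
from workcell import bot
S=bot.camera("side");o=bot.get_obs();P=np.array(o["ee_pos"]);print(P,o["q"],o["tcp_rot"])
R=cv2.Rodrigues(np.zeros(3))[0]
from scipy.spatial.transform import Rotation as Ro
R=Ro.from_euler("xyz",o["tcp_rot"],degrees=True)
for y in(-20,0,20):
  for z in(-54,0,19): print(y,z,((proj(S,P+R.apply([0,y/1000,z/1000]))[0]-[200,250])*4).round())
print("pin top/bottom",(proj(S,[[.5145,-.2225,.152],[.5145,-.2225,.106]])-[200,250])*4)
```

```text
[ 0.51545295 -0.22176698  0.1351038 ] [-2.32804125e+01  5.61647604e+00  1.75949866e+00  8.61473057e+01
  2.32890784e-03  5.69774910e+01] [-1.79997678e+02 -4.28685059e-03  9.97420963e+01]
-20 -54 [324. 196.]
-20 0 [330. 286.]
-20 19 [332. 316.]
0 -54 [368. 188.]
0 0 [373. 278.]
0 19 [374. 308.]
20 -54 [412. 180.]
20 0 [415. 270.]
20 19 [416. 300.]
pin top/bottom [[369.22622834 251.32020595]
 [373.07112214 324.81526519]]
```

Run:
```python
from h import *
from scipy.spatial.transform import Rotation as Ro
T=pickle.load(open("top0.pkl","rb"));S=pickle.load(open("side0.pkl","rb"))
P=np.array([.217,.505,.216]);R=Ro.from_euler("xyz",[180,0,156.75],degrees=True)
pts=np.array([[0,y,z] for y in(-.0427,0,.0427) for z in(-.054,0,.019)])
for n,c,(x0,y0,s) in(("side",S,(120,60,8)),("top",T,(70,380,8))):
    im=cv2.resize(c["color"][y0:y0+75,x0:x0+100,::-1],None,fx=s,fy=s,interpolation=cv2.INTER_CUBIC)
    for q in proj(c,P+R.apply(pts)): cv2.circle(im,tuple(((q-[x0,y0])*s).astype(int)),4,(0,255,0),-1)
    cv2.imwrite(f"pics/{n}_cal.png",im)
```

```text
(no output)
```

View pics/side_cal.png

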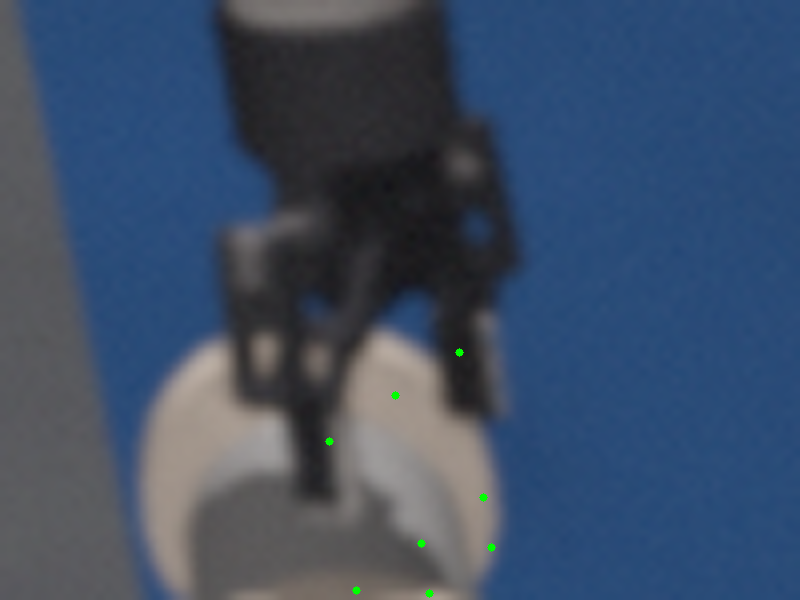

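View pics/top_cal.png

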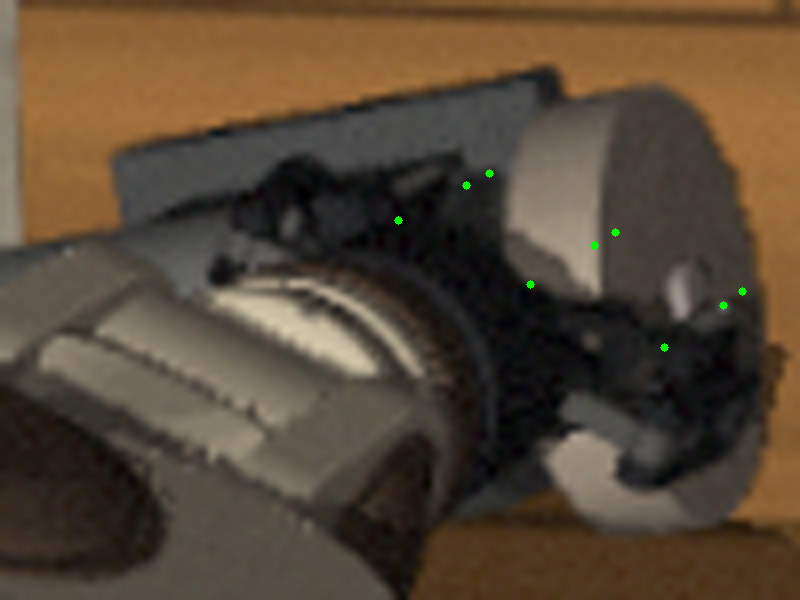

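Run:
```python
from h import *
T=pickle.load(open("top0.pkl","rb"));S=pickle.load(open("side0.pkl","rb"))
sp=lambda u,v:np.array([120+u/8,60+v/8]);tp=lambda u,v:np.array([70+u/8,380+v/8])
f=lambda X:np.r_[proj(S,X)[0]-sp(402,456),proj(T,X)[0]-tp(622,255)]
r=least_squares(f,[.2,.5,.2]);print("tip mid",r.x,r.fun)
for a,b in(((325,500),(465,160)),((480,412),(780,350)),((325,500),(780,350)),((480,412),(465,160))):
    r=least_squares(lambda X:np.r_[proj(S,X)[0]-sp(*a),proj(T,X)[0]-tp(*b)],[.2,.5,.2]);print(a,b,r.x,r.fun.round(1))
```

```text
tip mid [0.22194436 0.48206394 0.25711361] [0.70021664 0.01009332 0.06115574 0.59964414]
(325, 500) (465, 160) [0.21503958 0.54238731 0.21627402] [13.   0.2  1.1 11. ]
(480, 412) (780, 350) [0.2286908  0.42625055 0.29480159] [-11.7  -0.2  -1.1 -10.1]
(325, 500) (780, 350) [0.19996434 0.43449177 0.26195496] [-0.8 -0.  -0.1 -0.7]
(480, 412) (465, 160) [0.24505868 0.53018679 0.2530027 ] [1.8 0.  0.1 1.5]
```

The picture disagrees with the reported height. The fingertips show at crop (318,262) and (425,245), about 35 mm above where the TCP pose puts them, and the start pictures give the same offset. The pads closed just above the pin top, so the pin was not moved. I'll descend in small steps, watching force and picture.

Request:
servo_tool([
  [[0, 0, 5, 0, 0, 0], [0, 0, 5, 0, 0, 0], [0, 0, 0, 0, 0, 0]],
])

```text
time: 10.85
ee_pos: [0.515, -0.2216, 0.124]
tcp_rot: [-179.9, -0.0, 99.7]
wrist_force: [-0.2, -0.1, -0.2]
opening: 0.0401
```

Request:
servo_tool([
  [[0, 0, 5, 0, 0, 0], [0, 0, 5, 0, 0, 0], [0, 0, 0, 0, 0, 0]],
])

```text
time: 11.15
ee_pos: [0.5151, -0.2216, 0.1142]
tcp_rot: [-179.9, -0.0, 99.7]
wrist_force: [-0.7, 1.1, -0.4]
opening: 0.0399
```

```bash
cat > shot.py <<'E'
import sys,cv2
from workcell import bot
n,name,x0,y0,w,h,s=sys.argv[1:8];x0,y0,w,h=map(int,(x0,y0,w,h));s=float(s)
p=bot.camera(n);cv2.imwrite(f"pics/{name}.png",cv2.resize(p["color"][y0:y0+h,x0:x0+w,::-1],None,fx=s,fy=s,interpolation=cv2.INTER_CUBIC))
o=bot.get_obs();print(o["time"],o["ee_pos"],o["wrist_force"],o["opening"])
E
python3 shot.py side s3r 200 250 200 150 4;python3 shot.py top t3r 400 220 160 120 5
```

```text
11.2 [ 0.51517896 -0.22167559  0.1146752 ] [-0.22608387  0.02212508 -0.47501041] 0.04009990728041565
11.25 [ 0.51533328 -0.221744    0.11500063] [0.64292405 0.88194265 0.36946133] 0.03986870127223262
```

View pics/s3r.png

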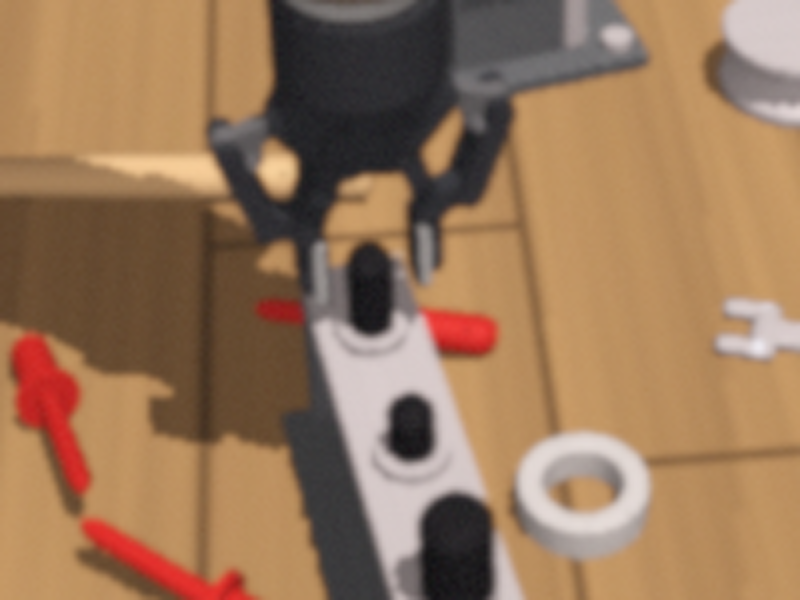

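View pics/t3r.png

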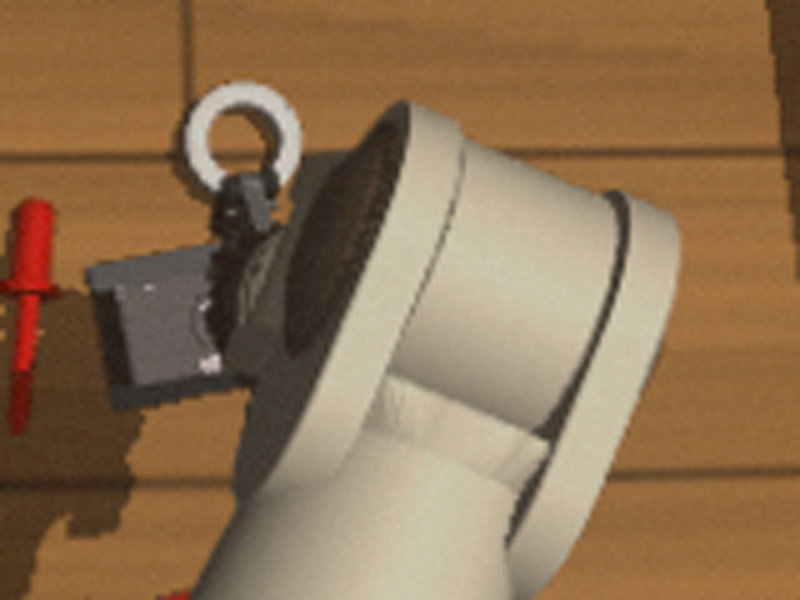

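Request:
servo_tool([
  [[0, 0, 5, 0, 0, 0], [0, 0, 0, 0, 0, 0], [0, 0, 0, 0, 0, 0], [0, 0, 0, 0, 0, 0], [0, 0, 0, 0, 0, 0]],
], gripper=15)

```text
time: 11.75
ee_pos: [0.5154, -0.2217, 0.1101]
tcp_rot: [-180.0, -0.0, 99.7]
wrist_force: [0.4, 0.2, -2.3]
opening: 0.0206
```

```bash
python3 shot.py side s4r 200 250 200 150 4
```

```text
11.8 [ 0.5154007  -0.22175237  0.11009368] [ 0.50286168  0.29777724 -1.36704414] 0.020982887406881905
```

View pics/s4r.png

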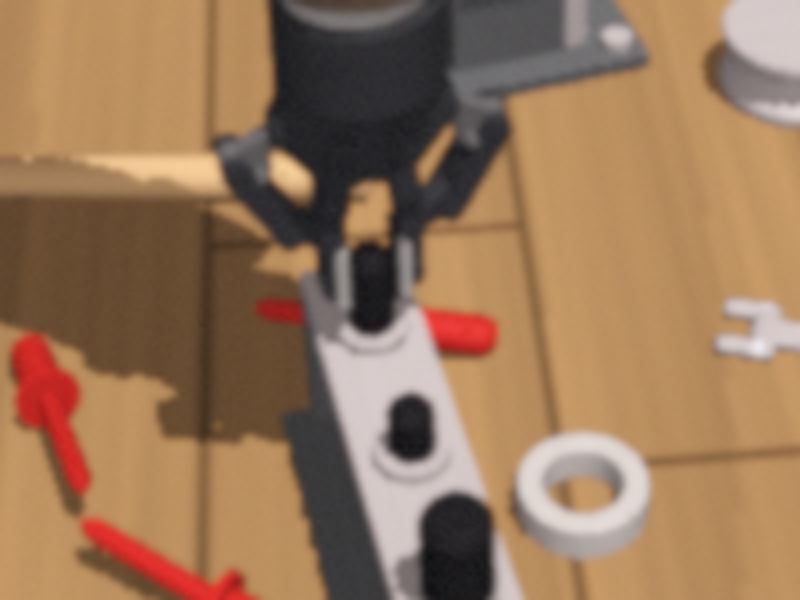

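Pin grip is between the pads now: opening 21 mm, pads beside the grip at crop (345–405, 245–300). Next I open, turn 90° and close again so the pin is centred on both axes.

Request:
servo_tool([
  [[0, 0, 0, 0, 0, 0], [0, 0, 0, 0, 0, 0], [0, 0, 0, 0, 0, 0.14], [0, 0, 0, 0, 0, 0.14], [0, 0, 0, 0, 0, 0.14]],
], gripper=40)

```text
time: 12.3
ee_pos: [0.5155, -0.2218, 0.1104]
tcp_rot: [180.0, 0.0, 75.3]
wrist_force: [0.9, -0.9, -0.1]
opening: 0.04
```

Request:
servo_tool([
  [[0, 0, 0, 0, 0, 0.14], [0, 0, 0, 0, 0, 0.14], [0, 0, 0, 0, 0, 0.14], [0, 0, 0, 0, 0, 0.14], [0, 0, 0, 0, 0, 0.14]],
])

```text
time: 12.8
ee_pos: [0.5155, -0.2218, 0.1104]
tcp_rot: [180.0, -0.0, 35.2]
wrist_force: [-0.0, -0.2, 0.9]
opening: 0.0397
```

Request:
servo_tool([
  [[0, 0, 0, 0, 0, 0.14], [0, 0, 0, 0, 0, 0.14], [0, 0, 0, 0, 0, 0.14], [0, 0, 0, 0, 0, 0], [0, 0, 0, 0, 0, 0]],
])

```text
time: 13.3
ee_pos: [0.5155, -0.2218, 0.1103]
tcp_rot: [180.0, -0.0, 11.7]
wrist_force: [1.1, -0.5, -0.2]
opening: 0.0397
```

Request:
servo_tool([
  [[0, 0, 0, 0, 0, 0], [0, 0, 0, 0, 0, 0], [0, 0, 0, 0, 0, 0], [0, 0, 0, 0, 0, 0], [0, 0, 0, 0, 0, 0]],
], gripper=15, newtons=30)

```text
time: 13.8
ee_pos: [0.5156, -0.2219, 0.1104]
tcp_rot: [180.0, -0.0, 11.5]
wrist_force: [-1.4, -1.3, 2.0]
opening: 0.0208
```

```bash
python3 shot.py side s5r 200 250 200 150 4
```

```text
13.85 [ 0.51555882 -0.22187827  0.11040327] [-0.80616728 -0.89988033  2.88395416] 0.020391544554418165
```

View pics/s5r.png

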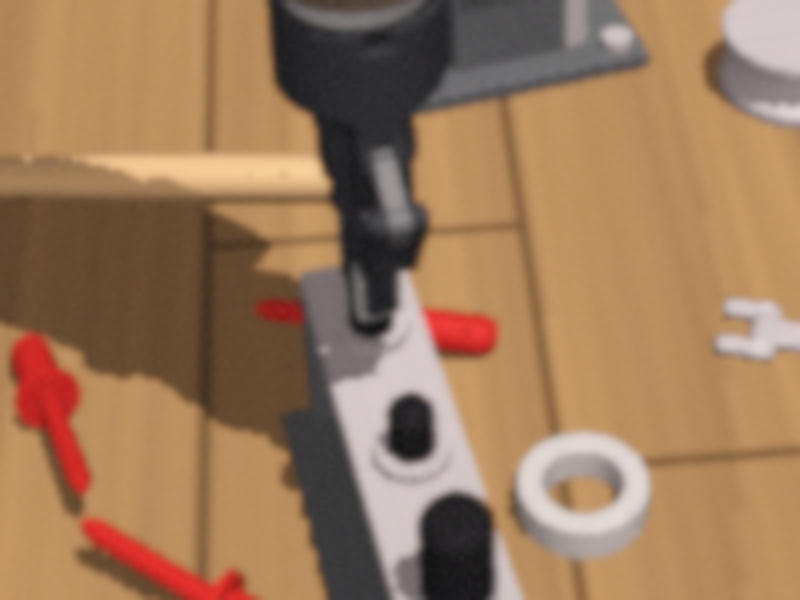

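Request:
servo_tool([
  [[0, 0, 0, 0, 0, 0], [0, 0, -10, 0, 0, 0], [0, 0, -20, 0, 0, 0], [0, 0, -25, 0, 0, 0], [0, 0, -25, 0, 0, 0]],
], newtons=45)

```text
time: 14.35
ee_pos: [0.5151, -0.2216, 0.1911]
tcp_rot: [-180.0, 0.0, 11.5]
wrist_force: [0.8, 0.1, -1.4]
opening: 0.0202
```

Request:
servo_tool([
  [[0, 0, -20, 0, 0, 0], [0, 0, -10, 0, 0, 0], [0, 0, 0, 0, 0, 0], [0, 0, 0, 0, 0, 0]],
])

```text
time: 14.75
ee_pos: [0.5153, -0.2217, 0.2193]
tcp_rot: [-180.0, 0.1, 11.5]
wrist_force: [0.1, 0.4, -1.6]
opening: 0.0202
```

```bash
python3 shot.py side s6r 200 200 200 150 4; python3 go.py .6043 .1263 .2185 11.5 9;python3 - <<'E'|tail -3
from m import *
print("home hole cam",at(T,tc(583,251),.092),"grip home",at(T,tc(410,285),.158),"fit",rt(o,y,[0,-.09,.092]))
E
```

```text
14.8 [ 0.51510999 -0.22163219  0.21886737] [ 0.05774574  0.02812722 -1.81926218] 0.019961309489106627
at [ 0.5151 -0.2216  0.2189] [-1.7994e+02  9.0000e-02  1.1500e+01] rv [-0.0001  0.0002  0.    ] F [ 0.1  0.  -1.8] t 14.8
[17.4, -35.9, 0.1] 0.0
[17.4, -35.9, 0.1] 0.0
[17.4, -35.9, 0.1] 0.0
[17.4, -35.9, 0.0] 0.0
[17.4, -35.9, 0.0] 0.0
[17.4, -35.9, 0.0] 0.0
[17.4, -35.9, 0.0] 0.0
[17.4, -35.9, 0.0] 0.0
[17.4, -35.9, 0.0] 0.0
 [ 0.54137679 -0.38083305  0.1       ]]
pin grip top [ 0.51618986 -0.21968472] [ 0.51396706 -0.22200476] thick [ 0.54283681 -0.37447231] [ 0.54107751 -0.38092732] short [ 0.52946349 -0.29955111]
home hole cam [0.60457201 0.1257785 ] grip home [0.58356133 0.20669277] fit [[0.60360997 0.12607658 0.092     ]]
```

View pics/s6r.png

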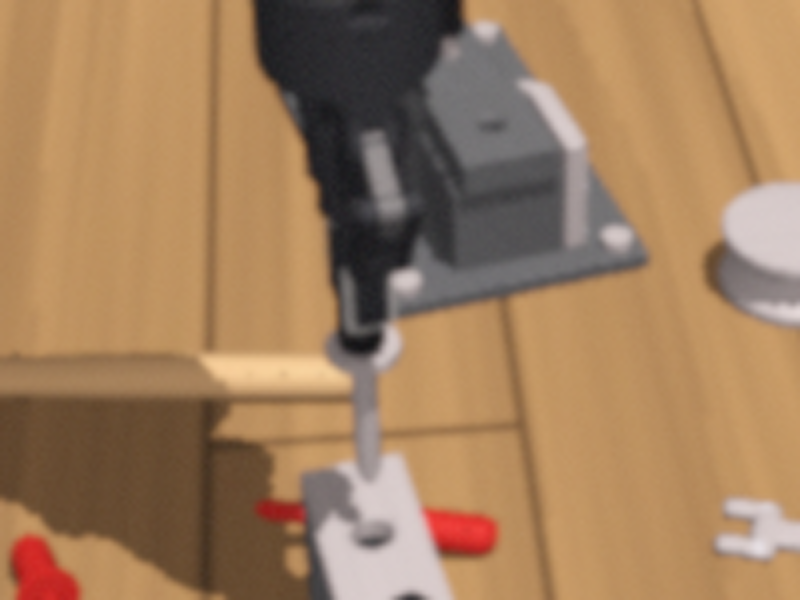

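Request:
servo_tool([
  [[12, -24, 0, 0, 0, 0], [17, -35, 0, 0, 0, 0], [17, -35, 0, 0, 0, 0], [17, -35, 0, 0, 0, 0], [17, -35, 0, 0, 0, 0]],
])

```text
time: 15.3
ee_pos: [0.5608, -0.0436, 0.2189]
tcp_rot: [-180.0, 0.1, 11.5]
wrist_force: [0.8, -0.1, -1.5]
opening: 0.0202
```

Request:
servo_tool([
  [[17, -35, 0, 0, 0, 0], [17, -35, 0, 0, 0, 0], [17, -35, 0, 0, 0, 0], [17, -35, 0, 0, 0, 0], [8, -18, 0, 0, 0, 0]],
])

```text
time: 15.8
ee_pos: [0.6041, 0.1266, 0.2184]
tcp_rot: [-179.9, 0.1, 11.8]
wrist_force: [0.1, -0.6, -1.9]
opening: 0.0201
```

Request:
servo_tool([
  [[0, 0, 0, 0, 0, 0], [0, 0, 0, 0, 0, 0]],
])

```text
time: 16.0
ee_pos: [0.604, 0.1235, 0.2193]
tcp_rot: [-180.0, 0.1, 11.6]
wrist_force: [-0.6, -0.0, -1.7]
opening: 0.0204
```

```bash
python3 go.py .6042 .126 .21 11.5 1; python3 shot.py side s7 240 130 160 160 3.7;python3 shot.py top t7 190 200 160 120 5
```

```text
at [0.604  0.1235 0.2193] [-1.7997e+02  1.0000e-01  1.1620e+01] rv [-0.0005  0.0017  0.002 ] F [-0.6 -0.  -1.7] t 16.0
[0.7, -2.4, 9.3] 0.002
16.05 [0.60398031 0.12297305 0.21965249] [ 0.60216651  0.06924053 -1.60618127] 0.02015303986366786
16.1 [0.60405852 0.12267411 0.21995134] [ 0.24650758 -0.62709801 -2.42359042] 0.019842463097515636
```

View pics/s7.png

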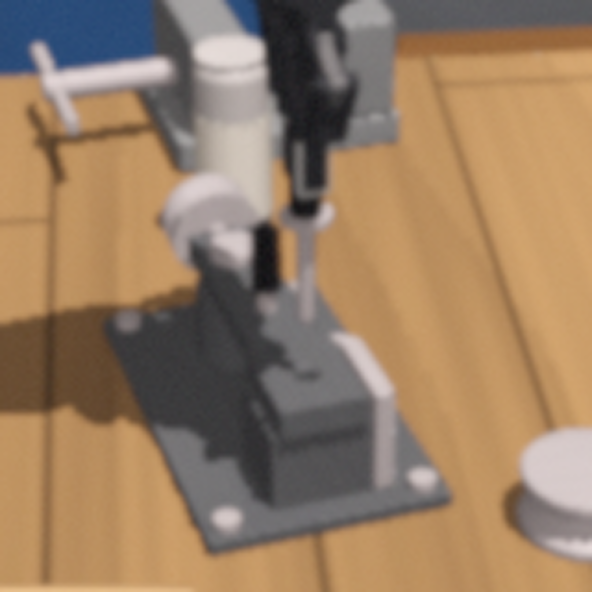

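View pics/t7.png

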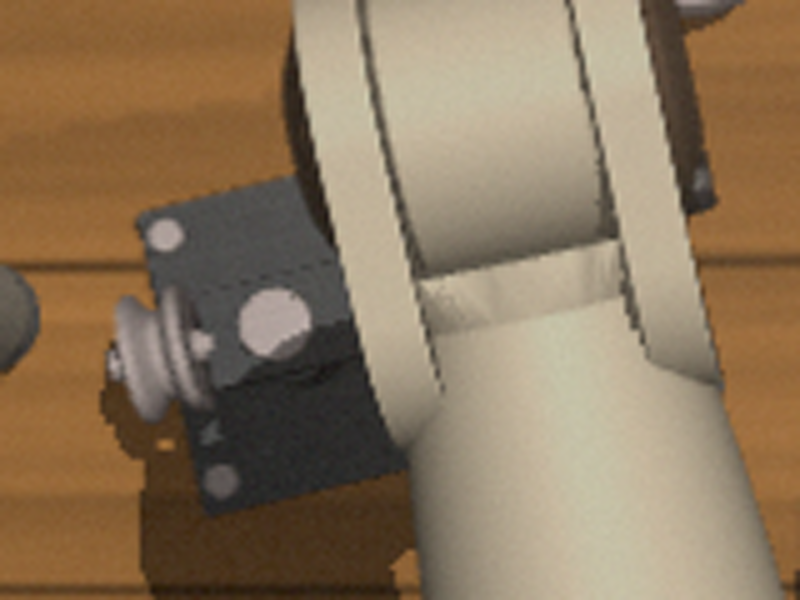

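Request:
servo_tool([
  [[0.7, -3.2, 0, 0, 0, 0], [0, 0, 10, 0, 0, 0], [0, 0, 10, 0, 0, 0], [0, 0, 0, 0, 0, 0], [0, 0, 0, 0, 0, 0]],
])

```text
time: 16.6
ee_pos: [0.6043, 0.1255, 0.1996]
tcp_rot: [-179.9, 0.1, 11.7]
wrist_force: [-0.1, 0.1, -1.8]
opening: 0.0202
```

Request:
servo_tool([
  [[0, 0, 0, 0, 0, 0], [0, 0, 0, 0, 0, 0]],
])

```text
time: 16.8
ee_pos: [0.6047, 0.1258, 0.2006]
tcp_rot: [-179.9, -0.0, 11.8]
wrist_force: [-0.2, -0.4, -1.3]
opening: 0.0202
```

Run:
```python
from h import *
from workcell import bot
from scipy.spatial.transform import Rotation as Ro
p=bot.camera("side");o=bot.get_obs();P=np.array(o["ee_pos"]);print(P,o["tcp_rot"])
x0,y0,s=260,170,8
im=cv2.resize(p["color"][y0:y0+75,x0:x0+100,::-1],None,fx=s,fy=s,interpolation=cv2.INTER_CUBIC)
cv2.imwrite("pics/s8c.png",im)
```

```text
[0.60476003 0.12583295 0.20058934] [-1.79892831e+02 -3.78344599e-02  1.17540546e+01]
```

View pics/s8c.png

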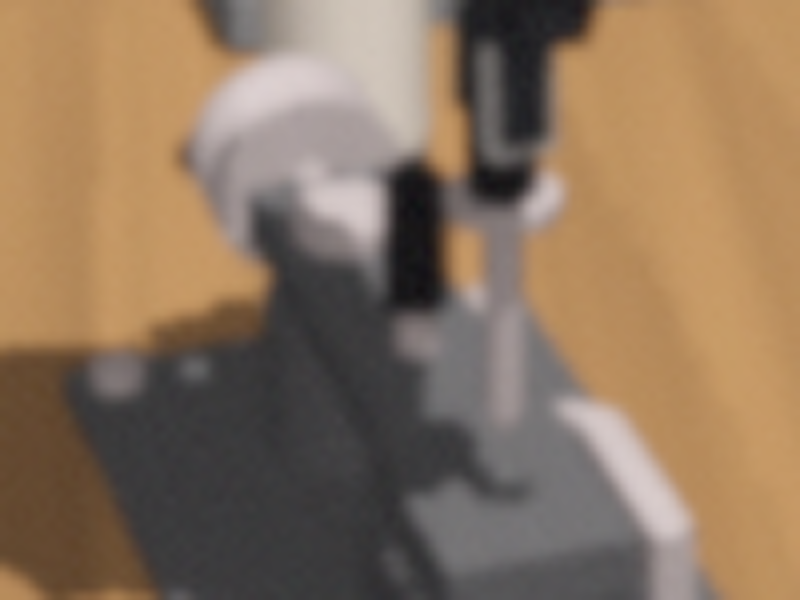

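Request:
servo_tool([
  [[0, 0, 6, 0, 0, 0], [0, 0, 6, 0, 0, 0], [0, 0, 5, 0, 0, 0], [0, 0, 0, 0, 0, 0]],
])

```text
time: 17.25
ee_pos: [0.6042, 0.1257, 0.1819]
tcp_rot: [-179.9, 0.1, 11.8]
wrist_force: [0.2, 0.2, -1.7]
opening: 0.0198
```

Request:
servo_tool([
  [[0, 0, 2, 0, 0, 0], [0, 0, 2, 0, 0, 0], [0, 0, 0, 0, 0, 0]],
])

```text
time: 17.55
ee_pos: [0.6046, 0.1258, 0.179]
tcp_rot: [-179.9, 0.0, 11.8]
wrist_force: [0.3, -0.4, -1.7]
opening: 0.0203
```

Request:
servo_tool([
  [[0, 0, 2, 0, 0, 0], [0, 0, 2, 0, 0, 0], [0, 0, 0, 0, 0, 0]],
])

```text
time: 17.85
ee_pos: [0.6045, 0.1258, 0.1748]
tcp_rot: [-179.9, 0.0, 11.8]
wrist_force: [-0.1, 0.2, -1.5]
opening: 0.0203
```

Request:
servo_tool([
  [[0, 0, 2, 0, 0, 0], [0, 0, 2, 0, 0, 0], [0, 0, 2, 0, 0, 0], [0, 0, 0, 0, 0, 0]],
])

```text
time: 18.25
ee_pos: [0.6045, 0.1262, 0.1689]
tcp_rot: [-179.9, 0.0, 11.8]
wrist_force: [-0.8, 3.8, -1.8]
opening: 0.0199
```

Request:
servo_tool([
  [[0, 0, 2, 0, 0, 0], [0, 0, 2, 0, 0, 0], [0, 0, 2, 0, 0, 0], [0, 0, 0, 0, 0, 0]],
])

```text
time: 18.65
ee_pos: [0.6045, 0.126, 0.1629]
tcp_rot: [-179.9, 0.0, 11.8]
wrist_force: [-0.8, 3.7, -1.0]
opening: 0.0203
```

Request:
servo_tool([
  [[0, 0, 2, 0, 0, 0], [0, 0, 2, 0, 0, 0], [0, 0, 2, 0, 0, 0], [0, 0, 0, 0, 0, 0]],
])

```text
time: 19.05
ee_pos: [0.6045, 0.1259, 0.1568]
tcp_rot: [-179.9, 0.0, 11.8]
wrist_force: [0.3, 3.9, -1.5]
opening: 0.0201
```

Request:
servo_tool([
  [[0.1, -0.6, 0, 0, 0, 0], [0, 0, 2, 0, 0, 0], [0, 0, 2, 0, 0, 0], [0, 0, 2, 0, 0, 0], [0, 0, 0, 0, 0, 0]],
])

```text
time: 19.55
ee_pos: [0.6045, 0.1262, 0.1508]
tcp_rot: [-179.9, 0.0, 11.8]
wrist_force: [-0.1, 4.3, -1.6]
opening: 0.0203
```

Request:
servo_tool([
  [[0, 0, 3, 0, 0, 0], [0, 0, 3, 0, 0, 0], [0, 0, 3, 0, 0, 0], [0, 0, 0, 0, 0, 0]],
])

```text
time: 19.95
ee_pos: [0.6044, 0.1263, 0.1415]
tcp_rot: [-179.9, 0.0, 11.8]
wrist_force: [0.2, 4.9, -2.4]
opening: 0.0199
```

Request:
servo_tool([
  [[0, 0, 4, 0, 0, 0], [0, 0, 4, 0, 0, 0], [0, 0, 4, 0, 0, 0], [0, 0, 0, 0, 0, 0]],
])

```text
time: 20.35
ee_pos: [0.6044, 0.1264, 0.1294]
tcp_rot: [-179.9, 0.0, 11.8]
wrist_force: [0.2, 5.9, -3.4]
opening: 0.0201
```

Request:
servo_tool([
  [[0.1, -0.7, 0, 0, 0, 0], [0, 0, 4, 0, 0, 0], [0, 0, 4, 0, 0, 0], [0, 0, 4, 0, 0, 0], [0, 0, 0, 0, 0, 0]],
])

```text
time: 20.85
ee_pos: [0.6044, 0.1267, 0.1173]
tcp_rot: [-179.9, 0.0, 11.8]
wrist_force: [-0.3, 4.5, -2.7]
opening: 0.0203
```

Request:
servo_tool([
  [[0, 0, 3, 0, 0, 0], [0, 0, 3, 0, 0, 0], [0, 0, 3, 0, 0, 0], [0, 0, 0, 0, 0, 0]],
])

```text
time: 21.25
ee_pos: [0.6044, 0.1268, 0.1085]
tcp_rot: [-179.9, 0.0, 11.8]
wrist_force: [-0.8, 5.4, -1.6]
opening: 0.0199
```

Request:
servo_tool([
  [[0, 0, 2, 0, 0, 0], [0, 0, 1, 0, 0, 0], [0, 0, 1, 0, 0, 0], [0, 0, 0, 0, 0, 0]],
])

```text
time: 21.65
ee_pos: [0.6046, 0.1269, 0.1049]
tcp_rot: [-179.9, -0.0, 11.8]
wrist_force: [-0.7, 5.4, 0.9]
opening: 0.0204
```

Request:
servo_tool([
  [[0, 0, 1, 0, 0, 0], [0, 0, 1, 0, 0, 0], [0, 0, 0, 0, 0, 0]],
])

```text
time: 21.95
ee_pos: [0.6045, 0.1269, 0.1029]
tcp_rot: [-179.8, -0.0, 11.8]
wrist_force: [-1.2, 5.6, 1.3]
opening: 0.0204
```

Request:
servo_tool([
  [[0, 0, 1, 0, 0, 0], [0, 0, 0, 0, 0, 0]],
])

```text
time: 22.15
ee_pos: [0.6047, 0.127, 0.1025]
tcp_rot: [-179.8, -0.0, 11.8]
wrist_force: [-2.2, 5.5, 5.2]
opening: 0.0202
```

Request:
servo_tool([
  [[0, 0, 1, 0, 0, 0], [0, 0, 0, 0, 0, 0]],
])

```text
time: 22.35
ee_pos: [0.6048, 0.1271, 0.1025]
tcp_rot: [-179.8, -0.1, 11.8]
wrist_force: [-3.7, 6.7, 10.6]
opening: 0.0202
```

Fz rises at reported z 0.1025, where I predicted seating (0.1024). One more small push, then back off and look.

Request:
servo_tool([
  [[0, 0, 1, 0, 0, 0], [0, 0, 0, 0, 0, 0], [0, 0, -2, 0, 0, 0], [0, 0, 0, 0, 0, 0]],
])

```text
time: 22.75
ee_pos: [0.6047, 0.127, 0.1025]
tcp_rot: [-179.8, -0.0, 11.8]
wrist_force: [-2.2, 5.6, 4.1]
opening: 0.0203
```

Request:
servo_tool([
  [[0, 0, 0, 0, 0, 0], [0, 0, 0, 0, 0, 0], [0, 0, 0, 0, 0, 0]],
], gripper=32)

```text
time: 23.05
ee_pos: [0.6046, 0.1261, 0.1018]
tcp_rot: [-179.9, 0.0, 11.8]
wrist_force: [-0.1, -0.8, 0.2]
opening: 0.0321
```

Request:
servo_tool([
  [[0, 0, 0, 0, 0, 0], [0, 0, 0, 0, 0, 0], [0, 0, 0, 0, 0, 0]],
], gripper=45)

```text
time: 23.35
ee_pos: [0.6046, 0.1266, 0.1022]
tcp_rot: [-179.9, 0.0, 11.8]
wrist_force: [0.4, -1.1, -0.2]
opening: 0.0451
```

```bash
python3 shot.py side s9 240 130 160 160 3.7
```

```text
23.4 [0.60461677 0.12663602 0.10214828] [-0.88075545  0.40007185  0.03194405] 0.0450365200323181
```

View pics/s9.png

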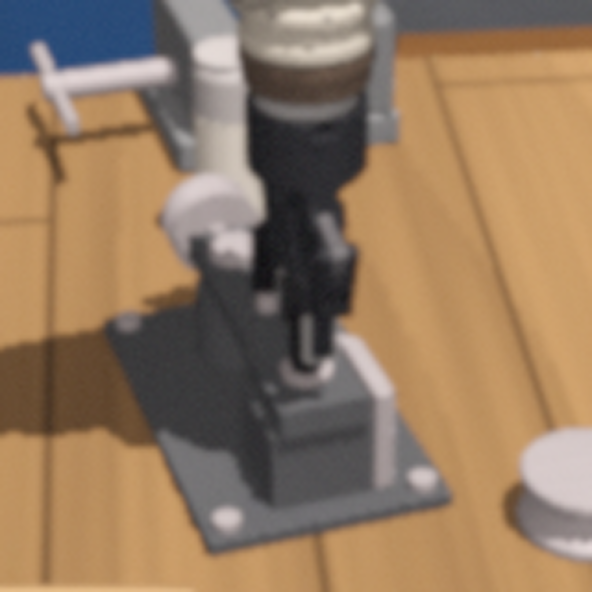

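The collar sits on the arm at crop (305,378) and the fingers are open. I'll rise straight up and clear the view.

Request:
servo_tool([
  [[0, 0, -10, 0, 0, 0], [0, 0, -20, 0, 0, 0], [0, 0, -25, 0, 0, 0], [0, 0, -25, 0, 0, 0], [0, 0, -20, 0, 0, 0]],
])

```text
time: 23.9
ee_pos: [0.6048, 0.1265, 0.2047]
tcp_rot: [-179.9, -0.1, 11.8]
wrist_force: [0.8, 0.3, -0.2]
opening: 0.0454
```

Request:
servo_tool([
  [[-40, 0, -10, 0, 0, 0], [-40, 0, 0, 0, 0, 0], [-40, 0, 0, 0, 0, 0], [-40, 0, 0, 0, 0, 0], [0, 0, 0, 0, 0, 0]],
])

```text
time: 24.4
ee_pos: [0.4447, 0.093, 0.2142]
tcp_rot: [-179.9, -0.1, 11.8]
wrist_force: [2.4, -0.3, 0.7]
opening: 0.0452
```

Request:
servo_tool([
  [[-30, 0, 0, 0, 0, 0], [-20, 0, 0, 0, 0, 0], [0, 0, 0, 0, 0, 0], [0, 0, 0, 0, 0, 0]],
])

```text
time: 24.8
ee_pos: [0.3997, 0.0836, 0.213]
tcp_rot: [-179.9, -0.1, 11.8]
wrist_force: [0.2, 0.3, -0.3]
opening: 0.0449
```

```bash
python3 shot.py side s10 240 130 160 160 3.7;python3 shot.py top t10 0 0 640 480 1; python3 shot.py side s11 0 0 640 480 1; python3 -c "
import cv2;b=cv2.imread('pics/t10.png');cv2.imwrite('pics/t10c.png',cv2.resize(b[200:320,190:350],None,fx=5,fy=5,interpolation=2))"
```

```text
24.85 [0.39990344 0.08368808 0.21268881] [-0.80056434 -0.85265379 -0.72739866] 0.04491789226889945
24.9 [0.39989235 0.08365899 0.21240366] [ 0.19904632  0.07143791 -1.06404917] 0.04506374358535526
24.95 [0.3998513  0.08366192 0.21222119] [ 0.3454532  -0.01842536 -0.14286537] 0.04509914040480025
```

View pics/s10.png

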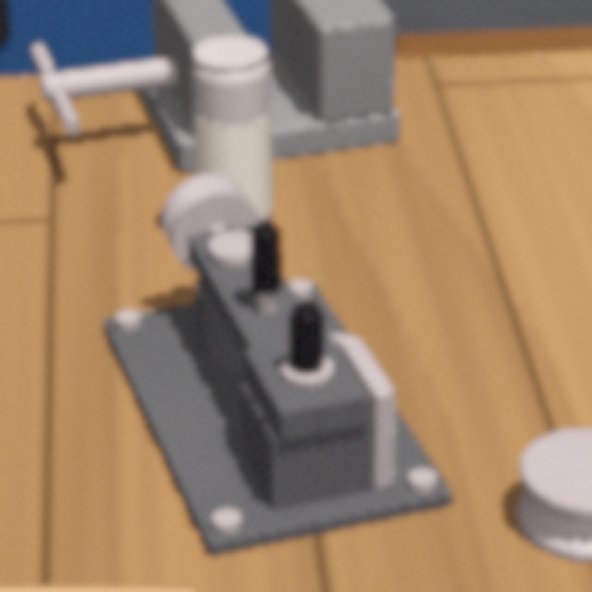

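View pics/t10.png

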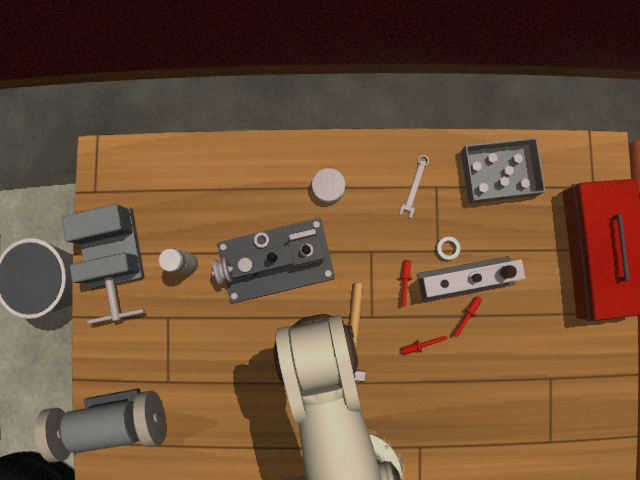

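View pics/t10c.png

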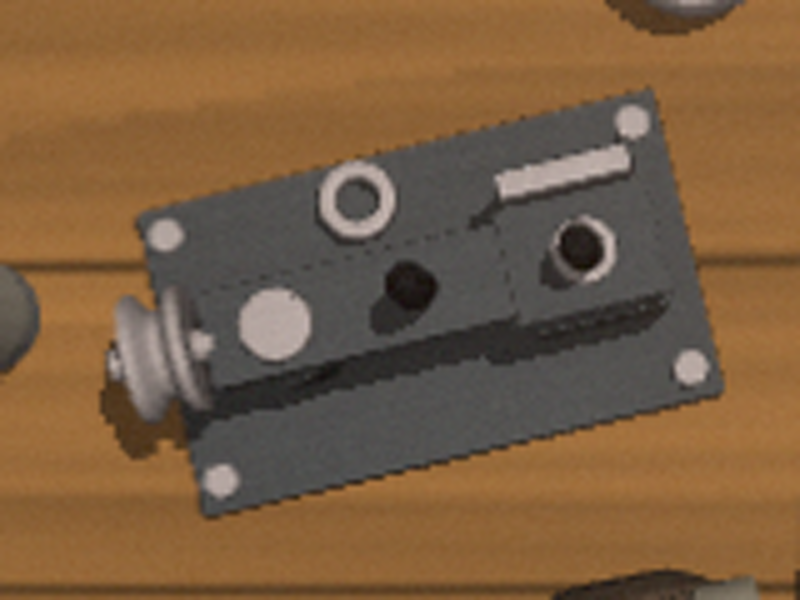

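View pics/s11.png

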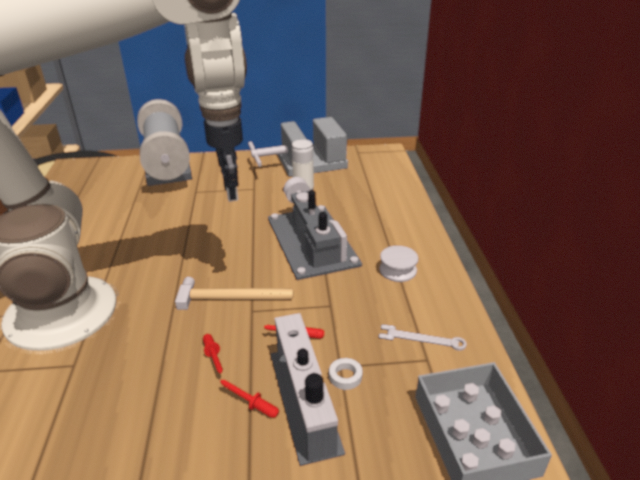

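The long pin stands upright with its collar flat on the arm, at top (306,250) and side (323,222). The roller arm is parallel to its stop, and the short and thick pins still hang in the rack. The bystanders show at the same pixels as at the start. Handing in.

```bash
python3 -c "
from workcell import bot
print(bot.job_done()); print(bot.get_obs()['time'])"
```

```text
the job is handed in; nothing more can be done
None
the job is handed in; nothing more can be done
```

The roller arm is home against its stop and the long slim pin is seated through it into the index block. I handed the job in at about 25 s of the 64 s allowed.

**Roller arm:** I swung it in by its grip until it stopped, then pressed with about 20 N and let go. It did not move any further. The last pictures show it parallel to the stop.

**Long pin:** I took it from the rack end hole and centred it in the jaws along both axes. The side force stayed within about 7 N going in, and the collar met the arm within 0.1 mm of the height I predicted. I let go with the wrist force near zero, and the pin stands upright with its collar flat on the arm.

**Rest of the bench:** The thick and short pins still hang in the rack, and the hammer, wrench, pulley, rings and can look unmoved in the pictures.

**What disagreed:**
- **Tool height:** The fingers really stood about 30 mm higher than the reported height. The swing therefore held only the top of the arm's grip, and my first close on the pin missed above it without moving it. I set the heights after that from the pictures and from touch.
- **Red pins:** The three red look-alike pins, which stood loose on their feet, fell over early in the run. My path never went near them, so I believe they fell on their own, but I did not see what started it.

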